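# Vent the slide dry chamber, undo its catches and hold its gate open

## Robot

A 6-joint arm with a two-finger parallel gripper is mounted at the origin on the work surface. World frame = base frame: x ahead of the robot, y to its left, z up, the work surface at z = 0. Lengths are in m, angles in rad, forces in N, time in s.
With the tool pointing down it reaches from about 0.25 to 0.8 m from the base axis. Payload 3.9 kg.
Tool frame: the origin (TCP) lies at the very end of the fingers, on their centre line; the grasp point (between the pads) lies 19 mm behind it; z points along the fingers, y is the line along which they close (so a half turn about z gives the same grasp; the last joint's range is limited). The gripper opens to 85 mm and grips with 20 to 120 N. Pads are 22 mm wide; open, the fingers measure 114 mm over their backs; the gripper's body (76 mm by 85 mm) begins 54 mm behind the grasp point. The pads swing forward as they close: fully open they stand 13 mm farther back than shut.
Start: joints at [-1.329, 0.26, -0.138, 1.173, 0, 1.571], TCP at [0.126, -0.51, 0.231] pointing down, gripper open.
Joint ranges: [-2.78, 2.78], [-0.83, 1.72], [-1.28, 1.37], [-1.9, 2.12], [-1.57, 1.48], [-3.14, 3.14]. Speed limits (rad/s): [2.57, 2.57, 3.14, 3.14, 3.14, 3.14].

## Interface

Orientations are given as a unit quaternion [w, x, y, z].
In Python, from rig import status, get_image, order, regions_of, spot_point gives the robot as it stands.
- The arm moves only by the tool servo_tool, never from a script. Its argument "commands" is a list of rows, each an object of numbers: "dx", "dy", "dz": the shift along the world's x, y, z normalised to -1 to 1, where 1 is 0.15 m; "rx", "ry", "rz": the turn, a rotation vector about the world's x, y, z normalised to -1 to 1, where 1 is 60 degrees; "grip": the finger opening in mm, from 0 to 85.4. In form: [{"dx": .., "dy": .., "dz": .., "rx": .., "ry": .., "rz": .., "grip": ..}, ...]. A call has exactly 10 rows; each row shifts and turns the commanded pose from where the row before left it; what a row does not reach is not made up. A row lasts 1/12 s, in which the tool goes at most 41.7 mm and 7.16 degrees, less where a joint would pass 70% of its speed; a pose out of reach is approached as far as the arm can. A call with a number of a shift or a turn outside -1 to 1 is refused whole. A call with a gripper value outside its range is refused whole. The fingers move at their own pace and stop on an object; "squeeze" is the grip in N (left out, the last holds). Time passes only in rows, so rows that do not move let the fingers close, or fill a call up. It gives the time, the measured TCP pose, the force, the opening and the grip force at its end, in the units of the state.
- status.get_state(): the state, without advancing time (a new reading comes with each control period).
- get_image(name): name is "scene" or "top" or "wrist"; returns a dict with "image" (480x640x3 uint8, blue, green, red), "depth" (480x640 float32, m along the optical axis (not along the pixel's ray), 0 where there is no reading), "camera_matrix" (3x3 intrinsics, pixels), "pose" (4x4, takes a point from camera to world coordinates). Camera axes: x right, y down, z forward; pixel columns grow to the right and rows downward; lengths in m; the calibration is good to about 2 mm. A picture is of the moment at which its call begins.
- order.sign_off(): hands the job in; it is judged then, once.
Trained networks look in a picture, given as the dict that the camera call returned (one of the last four; its "shot" number tells which), for a name from the list of things; names that differ only in an ending like _2 or _b are one class to them, and where a whole thing is asked for, a point or a joint stands for the part that bears it (a point fixed in the world has none). Each returns a list of dicts, best first, with "score" (0 to 1); they miss things now and then, are a little off and sometimes report something else, mostly with a low value. They report only what shows in the picture. A call takes as long as a camera call.
- regions_of(picture, name): "region" (480x640 bool, what is visible of it).
- spot_point(picture, name): "point" ([x, y, z] in m, in the coordinates of the camera as it stood for that picture, good to about 4 mm: a listed point, or the origin of a listed thing).
The state is a dict: "time_s": time; "joints": joint angles; "joint_velocities": joint speeds; "effort": joint torques, N m; "position": TCP position; "ee_rot": TCP orientation; "ft_force": force on the tool from outside, world axes, zero at the start; "moment": the same for the moment, N m; "width": finger opening in m; "finger_force": force on a finger pad.
Only numpy, scipy, OpenCV 4.12 (cv2) and the standard library are available. Lean on these libraries where they do the work, as an engineer would, in place of code of your own. Each camera call takes 0.05 s, during which the arm holds its last target. There are 200 camera calls.

## Task

Open the dry chamber for a colleague: first press the vent plunger on its top fully down to its stop, then squeeze the catch with the round-pin tabs fully together between the fingers, and after it the catch with the flat tabs. Then swing the gate open past its detent until it stands wide open, square to the chamber's front or wider, and finish while still holding it there with the fingers, as it swings back if let go. Leave everything else on and around the chamber where it is.

Things in the scene. Friction and masses are not known exactly. Their poses are not given: they have to be found in the camera images.
- chamber: White bench-top dry-storage chamber for slides, fixed to the bench: 160 mm deep (x), 200 mm wide (y), 140 mm high. Origin: centre of its underside; x from its front (clear-panelled gate, facing the robot, 80 mm from the origin) to its back, y to the left seen from the robot. Two catches on its top near the front edge, 80 mm apart in y, either way round.
- vent_top (a point): Centre of the top face of the vent plunger, a black 28 mm disc head on a steel stem on the chamber's top behind the catches, 180 mm above the bench when up. Sprung; pressed straight down, about 2 N to start it and 8 N at its stop.
- vent (a joint): Downward travel of the vent plunger in m: 0 = up, 0.012 = down on its stop. It springs back when let go.
- catch_round_grip (a point): Catch with two upright round-pin tabs (14 mm diameter): point midway between the tabs, 28 mm above the chamber's top (tabs reach 6 to 42 mm above it). Axes as the chamber's: tabs are 46 mm apart over their outer faces along y. Each slides 9 mm inward to its stop, needs about 3 N and stays where left. Its low hooks reach forward over the gate's top edge, 12 mm above the top.
- round_left (a joint): Inward travel in m of the left (+y) tab of the catch with two upright round-pin tabs (14 mm diameter): 0 = out, hooked on the gate; 0.009 = fully squeezed, hook clear of the gate (clear from 0.0075).
- round_right (a joint): Inward travel in m of the right (-y) tab of the catch with two upright round-pin tabs (14 mm diameter): 0 = out, hooked on the gate; 0.009 = fully squeezed, hook clear of the gate (clear from 0.0075).
- catch_flat_grip (a point): Catch with two flat plate tabs (26 mm in x, 8 mm thick): point midway between the tabs, 28 mm above the chamber's top (tabs reach 6 to 42 mm above it). Axes as the chamber's: tabs are 46 mm apart over their outer faces along y. Each slides 9 mm inward to its stop, needs about 3 N and stays where left. Its low hooks reach forward over the gate's top edge, 12 mm above the top.
- flat_left (a joint): Inward travel in m of the left (+y) tab of the catch with two flat plate tabs (26 mm in x, 8 mm thick): 0 = out, hooked on the gate; 0.009 = fully squeezed, hook clear of the gate (clear from 0.0075).
- flat_right (a joint): Inward travel in m of the right (-y) tab of the catch with two flat plate tabs (26 mm in x, 8 mm thick): 0 = out, hooked on the gate; 0.009 = fully squeezed, hook clear of the gate (clear from 0.0075).
- gate_handle (a point): Gate handle: black upright round post, 18 mm diameter, 60 mm ahead of the chamber's front when the gate is shut, on the gate's free (right, -y) side. This point is on the post's axis, 160 mm above the bench; the post ends 184 mm above the bench and stands clear from 135 mm up. Moves with the gate, 176 mm from the hinge axis.
- gate_hinge (a point): Point on the gate's upright hinge axis at the chamber's front left corner, 160 mm above the bench.
- gate (a joint): Opening angle in rad: 0 shut, 1.57 square to the front, 1.9 end stop. Opens towards the robot, clockwise from above. A spring (0.13 N m shut, 0.6 at 1.9) closes it; a sprung roller detent at about 1.0 adds about 0.7 N m; let go beyond, it falls back to the detent. Both catches hold it shut. The gate is 12 mm thick, 32 to 139 mm above the bench, far edge 200 mm from the hinge.
- slide_box: Bystander: grey slide box 45 x 85 x 28 mm on the rear of the chamber's top. Origin: centre of its underside.
- dish: Bystander: clear culture dish, 64 mm diameter, 15 mm high, on the bench ahead of the gate, which passes over it. Origin: centre of its underside.
- marker: Bystander: marker pen 130 x 16 x 16 mm lying on the bench ahead of the chamber (the gate passes over it). Origin: on its underside near the middle, x along it.
- foil_jar: Bystander: foil-wrapped jar, 44 mm diameter, 55 mm high, right of the chamber. Origin: centre of its underside.
- wash_bottle: Bystander: white bottle, 60 mm diameter, 130 mm high, left of the chamber. Origin: centre of its underside.
- tube_rack: Bystander: yellow tube rack 70 x 130 x 30 mm, right of the chamber. Origin: centre of its underside.

How it is judged:
On the way, in this order (a step that is already met when the one before it is completed fails the run):
1. the vent plunger is pressed down to its stop, both catches not yet squeezed and the gate shut (value of joint vent above 0.0105 m and value of joint each of round_left, round_right, flat_left, flat_right below 0.004 m and value of joint gate below 0.15 rad), for 0.1 s.
2. the round-pin catch is squeezed fully between the fingers, the flat one not yet (value of joint each of round_left, round_right above 0.0075 m and contact force between the fingers and round_left above 1 N and contact force between the fingers and round_right above 1 N and value of joint each of flat_left, flat_right below 0.004 m and value of joint gate below 0.15 rad), for 0.1 s.
3. the flat-tab catch is squeezed fully between the fingers, the gate still shut (value of joint each of flat_left, flat_right above 0.0075 m and contact force between the fingers and flat_left above 1 N and contact force between the fingers and flat_right above 1 N and value of joint gate below 0.15 rad), for 0.1 s.
4. the gate is past its detent (value of joint gate above 1.2 rad), for 0.1 s.
At the end, for the whole second after the job is handed in: The gate is held still (under 0.1 rad/s) by the fingers (contact over 0.5 N) at more than 1.45 rad, and both tabs of both catches are still squeezed in by more than 7.5 mm (value of joint gate between 1.45 and 2 rad and contact force between the fingers and gate above 0.5 N and velocity of joint gate between -0.1 and 0.1 rad/s and value of joint each of round_left, round_right, flat_left, flat_right above 0.0075 m); the arm keeps its last pose, push and grip.
It fails at once if a bystander is moved by more than 30 mm (distance of any of slide_box, dish, marker, foil_jar, wash_bottle, tube_rack from where it was at the start of the episode above 0.03 m).
It fails at once if a bystander is tipped over (angle between any of slide_box, dish, marker, foil_jar, wash_bottle, tube_rack's own z axis and vertical above 0.5 rad).
It fails at once if the gate is propped or rammed with another thing (contact force between any of slide_box, dish, marker, foil_jar, wash_bottle, tube_rack and gate above 0.3 N).
It also fails if it takes over 72 s, if anything falls off the work surface, if the arm or the gripper's body presses on something with over 40 N, if the wrist force passes 120 N, or if a joint passes its speed limit or range.

## Working session

There is one attempt and no reset: what is moved stays moved. The work goes in short steps, Python scripts to look and compute and a tool call to move; the robot and the scene stay as the last step left them, time stands still between calls to the robot, and variables do not carry over. Pictures are saved under pics/ and viewed, at most 10 in all, crops included, and the job is handed in when it is done.

Besides the shell and the picture viewer there is one more tool, called after "Emit:" in YAML: its name, and indented under it one key for each argument. servo_tool: Moves the arm, as the interface text tells. Scaled input: -1 to 1 covers 0.15 m each way for a shift and 60 degrees each way for a turn. Its arguments: {"type":"object","properties":{"commands":{"type":"array","items":{"type":"object","properties":{"dx":{"type":"number"},"dy":{"type":"number"},"dz":{"type":"number"},"rx":{"type":"number"},"ry":{"type":"number"},"rz":{"type":"number"},"grip":{"type":"number"}}}},"squeeze":{"type":"number"}},"required":["commands"]}

```bash
mkdir -p pics; cat > h.py <<'E'
import numpy as np, cv2
from rig import status, get_image, order, regions_of, spot_point
def w(p,pt): return (p["pose"]@np.r_[pt,1])[:3]
E
python3 - <<'E'
from h import *
np.set_printoptions(precision=4,suppress=True)
print(status.get_state())
ims=[]
for c in ("scene","top"):
    p=get_image(c); ims.append(p["image"]); print(c,p["pose"][:3,3])
    for n in "chamber vent_top catch_round_grip catch_flat_grip gate_handle gate_hinge slide_box dish marker foil_jar wash_bottle tube_rack".split():
        r=spot_point(p,n)
        print(n,[(round(float(a["score"]),2),w(p,a["point"])) for a in r[:2]])
cv2.imwrite("pics/a.png",cv2.resize(np.vstack(ims),(600,900))[:, :]) if 0 else None
cv2.imwrite("pics/s.png",ims[0]);cv2.imwrite("pics/t.png",ims[1])
E
```

```text
{'time_s': 0.0, 'joints': array([-1.329 ,  0.2607, -0.1394,  1.1727,  0.    ,  1.5708]), 'joint_velocities': array([ 0.    ,  0.0002, -0.0005, -0.0004,  0.0018,  0.0005]), 'effort': array([  0.0006, -40.5682,  25.3923,   0.0187,   0.0002,   0.    ]), 'position': array([ 0.1255, -0.5091,  0.2304]), 'ee_rot': array([-0.001 ,  0.9927,  0.1206, -0.0001]), 'ft_force': array([0.4247, 0.6566, 0.3918]), 'moment': array([ 0.0034, -0.0754, -0.0281]), 'finger_force': 0.0, 'width': 0.08536281751352376}
scene [1.2809 0.0445 0.7403]
chamber [(0.85, array([ 0.6954, -0.0414,  0.0047])), (0.46, array([0.6942, 0.2501, 0.0003]))]
vent_top [(0.7, array([ 0.6876, -0.0408,  0.1834])), (0.2, array([ 0.5806, -0.2957,  0.0009]))]
catch_round_grip [(0.87, array([0.6402, 0.0095, 0.1645])), (0.56, array([0.6132, 0.0708, 0.1594]))]
catch_flat_grip [(0.91, array([ 0.6309, -0.0745,  0.1661])), (0.21, array([0.6959, 0.2467, 0.0026]))]
gate_handle [(0.67, array([ 0.5509, -0.0959,  0.1576])), (0.37, array([0.6112, 0.0716, 0.1588]))]
gate_hinge [(0.59, array([0.6091, 0.0721, 0.1605]))]
slide_box [(0.7, array([ 0.7453,
[... 401 characters left out ...]
.002 ]))]
vent_top [(0.64, array([ 0.6864, -0.045 ,  0.1829]))]
catch_round_grip [(0.76, array([0.6383, 0.007 , 0.1706]))]
catch_flat_grip [(0.76, array([ 0.633 , -0.0741,  0.1642]))]
gate_handle [(0.58, array([ 0.5501, -0.0931,  0.1577]))]
gate_hinge [(0.56, array([0.6101, 0.0701, 0.1637]))]
slide_box [(0.59, array([ 0.7468, -0.0606,  0.1427]))]
dish [(0.7, array([ 0.4926, -0.0171,  0.0029])), (0.52, array([ 0.5531, -0.0921,  0.1577]))]
marker [(0.63, array([ 0.4932, -0.17  , -0.0051]))]
foil_jar [(0.81, array([ 0.6606, -0.1835,  0.0031]))]
wash_bottle [(0.88, array([0.697 , 0.2492, 0.002 ])), (0.51, array([ 0.6867, -0.041 ,  0.1814]))]
tube_rack [(0.76, array([ 0.582 , -0.2991, -0.0006]))]
```

View pics/s.png

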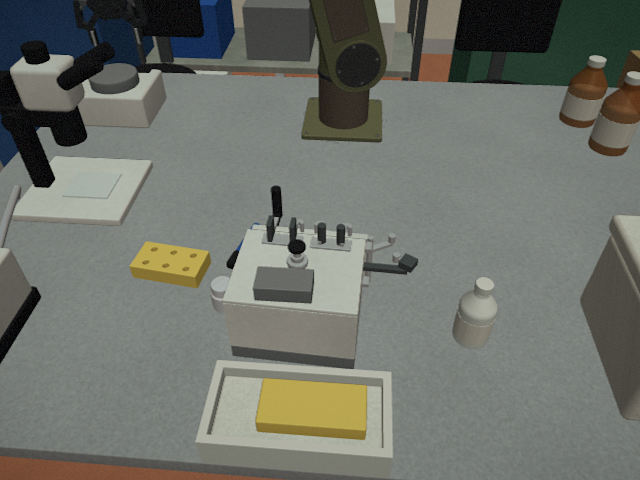

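View pics/t.png

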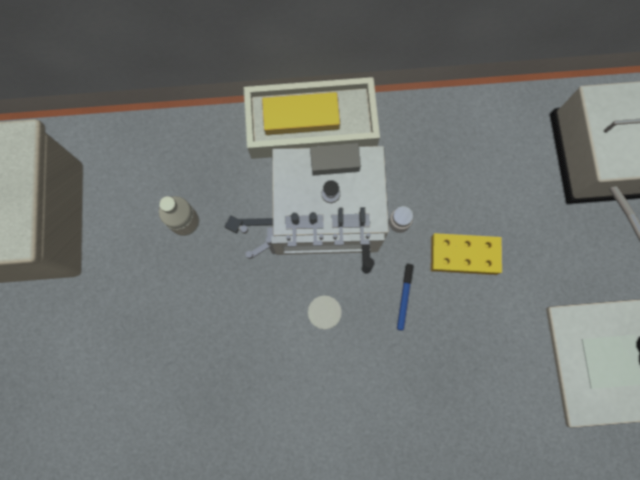

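The top view shows the chamber with round catch at about (304,218), flat catch at (351,217), vent at (331,188) and handle at (367,265). The dish is at (324,312) and the marker at (405,297). The network points agree with the picture and with the given heights.

Emit:
servo_tool:
  commands:
    - {"dx":0.2,"dy":0.16,"dz":0.05,"rz":-0.023,"grip":0}
    - {"dx":0.2,"dy":0.16,"dz":0.05,"rz":-0.023,"grip":0}
    - {"dx":0.2,"dy":0.16,"dz":0.05,"rz":-0.023,"grip":0}
    - {"dx":0.2,"dy":0.16,"dz":0.05,"rz":-0.023,"grip":0}
    - {"dx":0.2,"dy":0.16,"dz":0.05,"rz":-0.023,"grip":0}
    - {"dx":0.2,"dy":0.16,"dz":0.05,"rz":-0.023,"grip":0}
    - {"dx":0.2,"dy":0.16,"dz":0.05,"rz":-0.023,"grip":0}
    - {"dx":0.2,"dy":0.16,"dz":0.05,"rz":-0.023,"grip":0}
    - {"dx":0.2,"dy":0.16,"dz":0.05,"rz":-0.023,"grip":0}
    - {"dx":0.2,"dy":0.16,"dz":0.05,"rz":-0.023,"grip":0}

```text
validation failed for argument at $.co...
```

Emit:
servo_tool:
  commands:
    - {"dx":0.14,"dy":0.15,"grip":0}
    - {"dx":0.14,"dy":0.15,"grip":0}
    - {"dx":0.14,"dy":0.15,"grip":0}
    - {"dx":0.14,"dy":0.15,"grip":0}
    - {"dx":0.14,"dy":0.15,"grip":0}
    - {"dx":0.14,"dy":0.15,"grip":0}
    - {"dx":0.14,"dy":0.15,"grip":0}
    - {"dx":0.14,"dy":0.15,"grip":0}
    - {"dx":0.14,"dy":0.15,"grip":0}
    - {"dx":0.14,"dy":0.15,"grip":0}

```text
validation failed for argument at $.co...
```

```bash
cat > m.py <<'E'
from h import *
np.set_printoptions(precision=4,suppress=True)
s=status.get_state(); print(s["time_s"],s["position"],s["ee_rot"],s["joints"],s["width"])
p=get_image("wrist"); print(p["pose"][:3,3])
for n in "chamber vent_top catch_round_grip catch_flat_grip gate_handle gate_hinge".split():
    print(n,[(round(float(a["score"]),2),w(p,a["point"])) for a in spot_point(p,n)[:2]])
cv2.imwrite("pics/w1.png",p["image"])
# cloud from wrist and top at the height of things
for c,q in (("wrist",p),("top",get_image("top"))):
    d=q["depth"];v,u=np.nonzero(d>0);z=d[v,u];K=q["camera_matrix"]
    P=np.c_[(u-K[0,2])/K[0,0]*z,(v-K[1,2])/K[1,1]*z,z]@q["pose"][:3,:3].T+q["pose"][:3,3]
    def sel(lo,hi,x0,x1,y0,y1):
        m=(P[:,2]>lo)&(P[:,2]<hi)&(P[:,0]>x0)&(P[:,0]<x1)&(P[:,1]>y0)&(P[:,1]<y1);return P[m]
    T=sel(.134,.145,.55,.85,-.2,.13)
    if len(T)>20: print(c,"top",cv2.minAreaRect(T[:,:2].astype(np.float32)),np.median(T[:,2]))
    for nm,b in dict(vent=(.172,.19,.66,.71,-.07,-.01),handle=(.178,.19,.52,.58,-.12,-.07),tabs_r=(.174,.19,.61,.66,-.025,.05),tabs_f=(.174,.19,.61,.66,-.11,-.04)).items():
        S=sel(*b)
        if len(S): print(c,nm,len(S),S.mean(0),S.min(0),S.max(0))
E
python3 m.py
```

```text
1.3 [ 0.1257 -0.5097  0.2313] [0.     0.9927 0.1206 0.    ] [-1.329   0.26   -0.1381  1.1727  0.      1.5708] 0.08540380067249725
[ 0.1967 -0.4923  0.3742]
chamber []
vent_top []
catch_round_grip []
catch_flat_grip []
gate_handle []
gate_hinge []
top top ((0.6648204326629639, -0.033530645072460175), (0.2127925157546997, 0.2223866879940033), 86.93289184570312) 0.1408644585339598
top vent 210 [ 0.6848 -0.0426  0.1804] [ 0.6721 -0.0564  0.1725] [ 0.6995 -0.0291  0.1866]
top handle 99 [ 0.5511 -0.0933  0.1844] [ 0.5431 -0.1016  0.1782] [ 0.5604 -0.0851  0.1889]
top tabs_r 125 [0.6385 0.007  0.182 ] [ 0.6316 -0.0153  0.1744] [0.6466 0.0281 0.1853]
top tabs_f 164 [ 0.6339 -0.0738  0.1823] [ 0.6205 -0.0963  0.1748] [ 0.6475 -0.0508  0.1868]
```

View pics/w1.png

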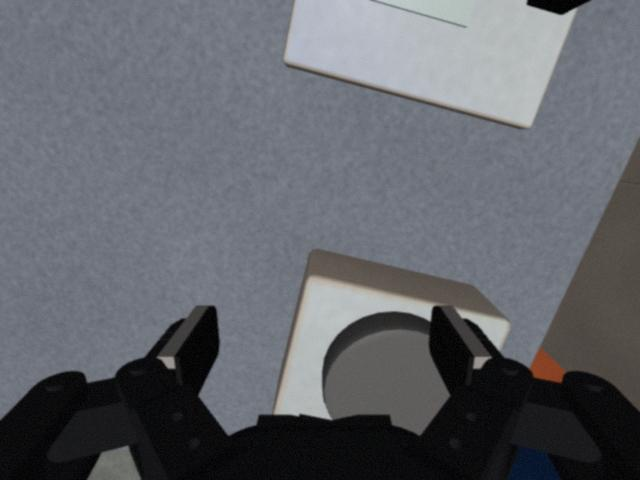

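The arm hasn't moved and the wrist view only shows the bench. Depth puts the chamber at a yaw of about -3°. I'll resend the moves with every key filled in.

Emit:
servo_tool:
  commands:
    - {"dx":0.2,"dy":0.16,"dz":0.05,"rx":0,"ry":0,"rz":-0.0285,"grip":0}
    - {"dx":0.2,"dy":0.16,"dz":0.05,"rx":0,"ry":0,"rz":-0.0285,"grip":0}
    - {"dx":0.2,"dy":0.16,"dz":0.05,"rx":0,"ry":0,"rz":-0.0285,"grip":0}
    - {"dx":0.2,"dy":0.16,"dz":0.05,"rx":0,"ry":0,"rz":-0.0285,"grip":0}
    - {"dx":0.2,"dy":0.16,"dz":0.05,"rx":0,"ry":0,"rz":-0.0285,"grip":0}
    - {"dx":0.2,"dy":0.16,"dz":0.05,"rx":0,"ry":0,"rz":-0.0285,"grip":0}
    - {"dx":0.2,"dy":0.16,"dz":0.05,"rx":0,"ry":0,"rz":-0.0285,"grip":0}
    - {"dx":0.2,"dy":0.16,"dz":0.05,"rx":0,"ry":0,"rz":-0.0285,"grip":0}
    - {"dx":0.2,"dy":0.16,"dz":0.05,"rx":0,"ry":0,"rz":-0.0285,"grip":0}
    - {"dx":0.2,"dy":0.16,"dz":0.05,"rx":0,"ry":0,"rz":-0.0285,"grip":0}
  squeeze: 40

```text
time_s: 2.53
position: [0.427, -0.2682, 0.3069]
ee_rot: [0.0, 1.0, -0.029, 0.0]
ft_force: [0.5, -1.1, 0.4]
width: 0.0003
finger_force: 0.0
```

Emit:
servo_tool:
  commands:
    - {"dx":0.115,"dy":0.149,"dz":0,"rx":0,"ry":0,"rz":0,"grip":0}
    - {"dx":0.115,"dy":0.149,"dz":0,"rx":0,"ry":0,"rz":0,"grip":0}
    - {"dx":0.115,"dy":0.149,"dz":0,"rx":0,"ry":0,"rz":0,"grip":0}
    - {"dx":0.115,"dy":0.149,"dz":0,"rx":0,"ry":0,"rz":0,"grip":0}
    - {"dx":0.115,"dy":0.149,"dz":0,"rx":0,"ry":0,"rz":0,"grip":0}
    - {"dx":0.115,"dy":0.149,"dz":0,"rx":0,"ry":0,"rz":0,"grip":0}
    - {"dx":0.115,"dy":0.149,"dz":0,"rx":0,"ry":0,"rz":0,"grip":0}
    - {"dx":0.115,"dy":0.149,"dz":0,"rx":0,"ry":0,"rz":0,"grip":0}
    - {"dx":0.115,"dy":0.149,"dz":0,"rx":0,"ry":0,"rz":0,"grip":0}
    - {"dx":0.115,"dy":0.149,"dz":0,"rx":0,"ry":0,"rz":0,"grip":0}

```text
time_s: 3.37
position: [0.5989, -0.0449, 0.3063]
ee_rot: [0.0, 1.0, -0.028, -0.0]
ft_force: [0.1, -0.3, 1.2]
width: 0.0
finger_force: 0.0
```

```bash
python3 m.py
```

```text
3.3667 [ 0.5989 -0.0449  0.3063] [ 0.      0.9996 -0.0282 -0.    ] [-0.0749  0.3792  0.2298  1.4214 -0.0001  3.1232] 3.214823070269744e-05
[ 0.6719 -0.0491  0.4492]
chamber []
vent_top [(0.75, array([ 0.6852, -0.0415,  0.1866]))]
catch_round_grip [(0.87, array([0.6392, 0.0093, 0.1658]))]
catch_flat_grip [(0.9, array([ 0.6367, -0.0706,  0.1689]))]
gate_handle [(0.95, array([ 0.5503, -0.0926,  0.1596]))]
gate_hinge [(0.56, array([0.6172, 0.0774, 0.1601]))]
wrist top ((0.6640640497207642, -0.031119540333747864), (0.21270500123500824, 0.21507640182971954), 86.71227264404297) 0.14024351578253114
wrist vent 1233 [ 0.6871 -0.0407  0.1801] [ 0.6738 -0.0541  0.1763] [ 0.7007 -0.027   0.1828]
wrist handle 395 [ 0.5546 -0.0911  0.1836] [ 0.5447 -0.1     0.1781] [ 0.5623 -0.0828  0.186 ]
wrist tabs_r 613 [0.641  0.0087 0.1817] [ 0.633  -0.0133  0.174 ] [0.6483 0.0307 0.1846]
wrist tabs_f 819 [ 0.637  -0.0719  0.1818] [ 0.623  -0.0938  0.174 ] [ 0.6503 -0.0485  0.1846]
top top ((0.6930755972862244, 0.043394044041633606), (0.04253184795379639, 0.17595738172531128), 82.13062286376953) 0.14071716145118363
```

View pics/w1.png

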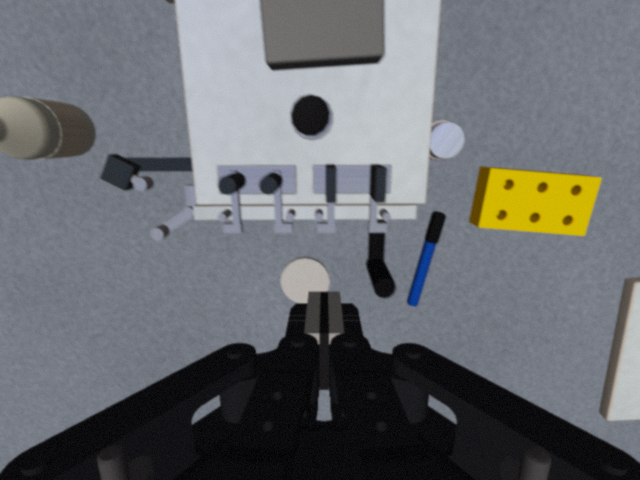

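The wrist view shows the round catch at (250,183), the flat catch at (355,182), the vent at (311,116) and the handle at (382,288). Wrist joint 6 is near its limit, so I'll make a half turn (same grasp) on the way to the vent.

Emit:
servo_tool:
  commands:
    - {"dx":0.058,"dy":0.002,"dz":0,"rx":0,"ry":0,"rz":0.1,"grip":0}
    - {"dx":0.058,"dy":0.002,"dz":0,"rx":0,"ry":0,"rz":0.1,"grip":0}
    - {"dx":0.058,"dy":0.002,"dz":0,"rx":0,"ry":0,"rz":0.1,"grip":0}
    - {"dx":0.058,"dy":0.002,"dz":0,"rx":0,"ry":0,"rz":0.1,"grip":0}
    - {"dx":0.058,"dy":0.002,"dz":0,"rx":0,"ry":0,"rz":0.1,"grip":0}
    - {"dx":0.058,"dy":0.002,"dz":0,"rx":0,"ry":0,"rz":0.1,"grip":0}
    - {"dx":0.058,"dy":0.002,"dz":0,"rx":0,"ry":0,"rz":0.1,"grip":0}
    - {"dx":0.058,"dy":0.002,"dz":0,"rx":0,"ry":0,"rz":0.1,"grip":0}
    - {"dx":0.058,"dy":0.002,"dz":0,"rx":0,"ry":0,"rz":0.1,"grip":0}
    - {"dx":0.058,"dy":0.002,"dz":0,"rx":0,"ry":0,"rz":0.1,"grip":0}

```text
time_s: 4.6
position: [0.6851, -0.0444, 0.3067]
ee_rot: [0.0, 0.879, 0.477, 0.0]
ft_force: [0.8, 1.5, -0.5]
width: 0.0004
finger_force: 0.0
```

Emit:
servo_tool:
  commands:
    - {"dx":0,"dy":0,"dz":-0.04,"rx":0,"ry":0,"rz":0.1,"grip":0}
    - {"dx":0,"dy":0,"dz":-0.04,"rx":0,"ry":0,"rz":0.1,"grip":0}
    - {"dx":0,"dy":0,"dz":-0.04,"rx":0,"ry":0,"rz":0.1,"grip":0}
    - {"dx":0,"dy":0,"dz":-0.04,"rx":0,"ry":0,"rz":0.1,"grip":0}
    - {"dx":0,"dy":0,"dz":-0.04,"rx":0,"ry":0,"rz":0.1,"grip":0}
    - {"dx":0,"dy":0,"dz":-0.04,"rx":0,"ry":0,"rz":0.1,"grip":0}
    - {"dx":0,"dy":0,"dz":-0.04,"rx":0,"ry":0,"rz":0.1,"grip":0}
    - {"dx":0,"dy":0,"dz":-0.04,"rx":0,"ry":0,"rz":0.1,"grip":0}
    - {"dx":0,"dy":0,"dz":-0.04,"rx":0,"ry":0,"rz":0.1,"grip":0}
    - {"dx":0,"dy":0,"dz":-0.04,"rx":0,"ry":0,"rz":0.1,"grip":0}

```text
time_s: 5.43
position: [0.6847, -0.0444, 0.2464]
ee_rot: [0.0, 0.523, 0.852, -0.0]
ft_force: [0.2, 0.5, -0.0]
width: 0.0001
finger_force: 0.0
```

Emit:
servo_tool:
  commands:
    - {"dx":0,"dy":0,"dz":-0.035,"rx":0,"ry":0,"rz":0.1,"grip":0}
    - {"dx":0,"dy":0,"dz":-0.035,"rx":0,"ry":0,"rz":0.1,"grip":0}
    - {"dx":0,"dy":0,"dz":-0.035,"rx":0,"ry":0,"rz":0.1,"grip":0}
    - {"dx":0,"dy":0,"dz":-0.035,"rx":0,"ry":0,"rz":0.1,"grip":0}
    - {"dx":0,"dy":0,"dz":-0.035,"rx":0,"ry":0,"rz":0.1,"grip":0}
    - {"dx":0,"dy":0,"dz":-0.035,"rx":0,"ry":0,"rz":0.1,"grip":0}
    - {"dx":0,"dy":0,"dz":-0.035,"rx":0,"ry":0,"rz":0.1,"grip":0}
    - {"dx":0,"dy":0,"dz":-0.035,"rx":0,"ry":0,"rz":0.1,"grip":0}
    - {"dx":0,"dy":0,"dz":-0.035,"rx":0,"ry":0,"rz":0.1,"grip":0}
    - {"dx":0,"dy":0,"dz":-0.035,"rx":0,"ry":0,"rz":0.1,"grip":0}

```text
time_s: 6.27
position: [0.6847, -0.0444, 0.194]
ee_rot: [0.0, 0.027, 1.0, -0.0]
ft_force: [0.3, 0.2, -0.1]
width: -0.0003
finger_force: 0.0
```

Emit:
servo_tool:
  commands:
    - {"dx":0.012,"dy":0.018,"dz":-0.03,"rx":0,"ry":0,"rz":0,"grip":0}
    - {"dx":0,"dy":0,"dz":-0.03,"rx":0,"ry":0,"rz":0,"grip":0}
    - {"dx":0,"dy":0,"dz":-0.03,"rx":0,"ry":0,"rz":0,"grip":0}
    - {"dx":0,"dy":0,"dz":-0.03,"rx":0,"ry":0,"rz":0,"grip":0}
    - {"dx":0,"dy":0,"dz":-0.03,"rx":0,"ry":0,"rz":0,"grip":0}
    - {"dx":0,"dy":0,"dz":-0.02,"rx":0,"ry":0,"rz":0,"grip":0}
    - {"dx":0,"dy":0,"dz":-0.01,"rx":0,"ry":0,"rz":0,"grip":0}
    - {"dx":0,"dy":0,"dz":0,"rx":0,"ry":0,"rz":0,"grip":0}
    - {"dx":0,"dy":0,"dz":0,"rx":0,"ry":0,"rz":0,"grip":0}
    - {"dx":0,"dy":0,"dz":0,"rx":0,"ry":0,"rz":0,"grip":0}

```text
time_s: 7.1
position: [0.6871, -0.0409, 0.1683]
ee_rot: [0.001, 0.029, 1.0, -0.0]
ft_force: [-2.9, -1.1, 7.1]
width: 0.0
finger_force: 3.7
```

Emit:
servo_tool:
  commands:
    - {"dx":0,"dy":0,"dz":-0.007,"rx":0,"ry":0,"rz":0,"grip":0}
    - {"dx":0,"dy":0,"dz":-0.007,"rx":0,"ry":0,"rz":0,"grip":0}
    - {"dx":0,"dy":0,"dz":0,"rx":0,"ry":0,"rz":0,"grip":0}
    - {"dx":0,"dy":0,"dz":0,"rx":0,"ry":0,"rz":0,"grip":0}
    - {"dx":0,"dy":0,"dz":0,"rx":0,"ry":0,"rz":0,"grip":0}
    - {"dx":0,"dy":0,"dz":0,"rx":0,"ry":0,"rz":0,"grip":0}
    - {"dx":0,"dy":0,"dz":0,"rx":0,"ry":0,"rz":0,"grip":0}
    - {"dx":0,"dy":0,"dz":0,"rx":0,"ry":0,"rz":0,"grip":0}
    - {"dx":0,"dy":0,"dz":0,"rx":0,"ry":0,"rz":0,"grip":0}
    - {"dx":0,"dy":0,"dz":0,"rx":0,"ry":0,"rz":0,"grip":0}

```text
time_s: 7.93
position: [0.6872, -0.0409, 0.168]
ee_rot: [0.002, 0.029, 1.0, -0.0]
ft_force: [-4.4, -1.2, 13.9]
width: 0.0002
finger_force: 7.0
```

The plunger is on its stop: the force rose from 7 to 14 N with only 0.3 mm of motion. Next is the round catch.

Emit:
servo_tool:
  commands:
    - {"dx":0,"dy":0,"dz":0.09,"rx":0,"ry":0,"rz":0,"grip":0}
    - {"dx":0,"dy":0,"dz":0.09,"rx":0,"ry":0,"rz":0,"grip":0}
    - {"dx":0,"dy":0,"dz":0.09,"rx":0,"ry":0,"rz":0,"grip":0}
    - {"dx":0,"dy":0,"dz":0.09,"rx":0,"ry":0,"rz":0,"grip":0}
    - {"dx":-0.062,"dy":0.065,"dz":0,"rx":0,"ry":0,"rz":0,"grip":60}
    - {"dx":-0.062,"dy":0.065,"dz":0,"rx":0,"ry":0,"rz":0,"grip":60}
    - {"dx":-0.062,"dy":0.065,"dz":0,"rx":0,"ry":0,"rz":0,"grip":60}
    - {"dx":-0.062,"dy":0.065,"dz":0,"rx":0,"ry":0,"rz":0,"grip":60}
    - {"dx":-0.062,"dy":0.065,"dz":0,"rx":0,"ry":0,"rz":0,"grip":60}
    - {"dx":0,"dy":0,"dz":0,"rx":0,"ry":0,"rz":0,"grip":60}

```text
time_s: 8.77
position: [0.6388, 0.0098, 0.2187]
ee_rot: [-0.001, 0.028, 1.0, 0.0]
ft_force: [-0.6, 0.7, -0.1]
width: 0.0601
finger_force: 0.0
```

```bash
sed -i 's/w1.png/w2.png/' m.py; python3 m.py
```

```text
8.7667 [0.6388 0.0098 0.2187] [-0.0008  0.0277  0.9996  0.0004] [0.015  0.4651 0.1417 1.2489 0.0009 0.0703] 0.060115340142438044
[0.5668 0.0138 0.3617]
chamber [(0.59, array([ 0.6954, -0.0385, -0.0008]))]
vent_top [(0.96, array([ 0.6862, -0.0425,  0.1823]))]
catch_round_grip [(0.66, array([0.6392, 0.011 , 0.1649]))]
catch_flat_grip [(0.68, array([ 0.6413, -0.0678,  0.1684]))]
gate_handle [(0.76, array([ 0.549 , -0.0903,  0.1583]))]
gate_hinge [(0.91, array([0.618 , 0.0775, 0.1624]))]
wrist top ((0.6692062616348267, -0.03606182336807251), (0.2113436758518219, 0.22353298962116241), 82.28968811035156) 0.14009710849412182
wrist vent 564 [ 0.6876 -0.0328  0.1794] [ 0.6755 -0.0418  0.1724] [ 0.7002 -0.0272  0.182 ]
wrist handle 1357 [ 0.5531 -0.0904  0.1834] [ 0.5439 -0.1009  0.178 ] [ 0.5617 -0.0826  0.1861]
wrist tabs_r 1162 [0.639  0.0087 0.1813] [ 0.6322 -0.0134  0.174 ] [0.6476 0.0307 0.1843]
wrist tabs_f 1907 [ 0.6349 -0.0713  0.1807] [ 0.6218 -0.0943  0.174 ] [ 0.6502 -0.0483  0.1842]
top top ((0.6843048334121704, -0.12181711196899414), (0.04365949705243111, 0.1729367971420288), 89.60224914550781) 0.1408712568918632
```

View pics/w2.png

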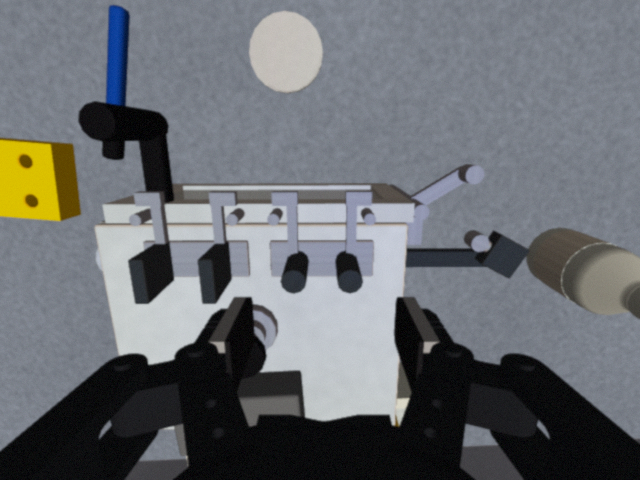

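The wrist view shows the pins at (295,272) and (348,272), midway between the open fingers at (235,330) and (408,330), so descend and squeeze.

Emit:
servo_tool:
  commands:
    - {"dx":0.004,"dy":-0.007,"dz":-0.055,"rx":0,"ry":0,"rz":0,"grip":60}
    - {"dx":0,"dy":0,"dz":-0.055,"rx":0,"ry":0,"rz":0,"grip":60}
    - {"dx":0,"dy":0,"dz":-0.055,"rx":0,"ry":0,"rz":0,"grip":60}
    - {"dx":0,"dy":0,"dz":-0.055,"rx":0,"ry":0,"rz":0,"grip":60}
    - {"dx":0,"dy":0,"dz":-0.055,"rx":0,"ry":0,"rz":0,"grip":60}
    - {"dx":0,"dy":0,"dz":-0.055,"rx":0,"ry":0,"rz":0,"grip":60}
    - {"dx":0,"dy":0,"dz":-0.055,"rx":0,"ry":0,"rz":0,"grip":60}
    - {"dx":0,"dy":0,"dz":-0.055,"rx":0,"ry":0,"rz":0,"grip":60}
    - {"dx":0,"dy":0,"dz":0,"rx":0,"ry":0,"rz":0,"grip":60}
    - {"dx":0,"dy":0,"dz":0,"rx":0,"ry":0,"rz":0,"grip":60}

```text
time_s: 10.0
position: [0.6406, 0.0072, 0.152]
ee_rot: [-0.001, 0.028, 1.0, -0.0]
ft_force: [0.3, 0.3, 0.3]
width: 0.0597
finger_force: 0.0
```

Emit:
servo_tool:
  commands:
    - {"dx":0,"dy":0,"dz":0,"rx":0,"ry":0,"rz":0,"grip":48}
    - {"dx":0,"dy":0,"dz":0,"rx":0,"ry":0,"rz":0,"grip":40}
    - {"dx":0,"dy":0,"dz":0,"rx":0,"ry":0,"rz":0,"grip":30}
    - {"dx":0,"dy":0,"dz":0,"rx":0,"ry":0,"rz":0,"grip":15}
    - {"dx":0,"dy":0,"dz":0,"rx":0,"ry":0,"rz":0,"grip":10}
    - {"dx":0,"dy":0,"dz":0,"rx":0,"ry":0,"rz":0,"grip":10}
    - {"dx":0,"dy":0,"dz":0,"rx":0,"ry":0,"rz":0,"grip":10}
    - {"dx":0,"dy":0,"dz":0,"rx":0,"ry":0,"rz":0,"grip":10}
    - {"dx":0,"dy":0,"dz":0,"rx":0,"ry":0,"rz":0,"grip":10}
    - {"dx":0,"dy":0,"dz":0,"rx":0,"ry":0,"rz":0,"grip":10}
  squeeze: 40

```text
time_s: 10.83
position: [0.6419, 0.0083, 0.1548]
ee_rot: [0.001, 0.028, 1.0, 0.001]
ft_force: [-1.6, 2.5, 6.7]
width: 0.0246
finger_force: 40.3
```

```bash
python3 - <<'E'
from h import *
p=get_image("wrist"); cv2.imwrite("pics/w3.png",p["image"])
E
```

```text
(no output)
```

View pics/w3.png

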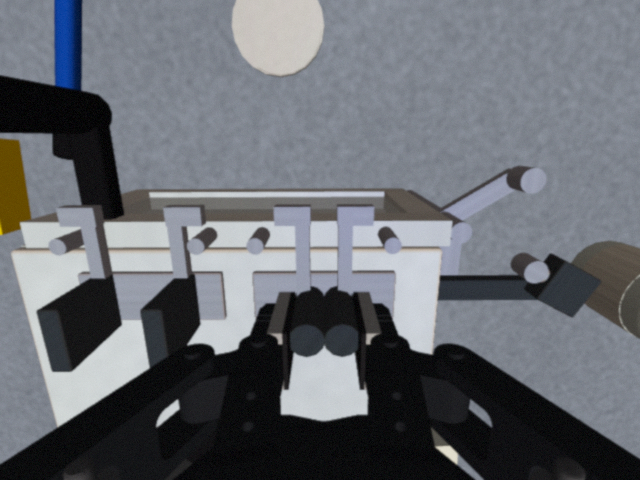

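Both pins are together at (307,322) and (342,322), nearly touching between the pads. Next I open, rise, and shift to the flat catch.

Emit:
servo_tool:
  commands:
    - {"dx":0,"dy":0,"dz":0,"rx":0,"ry":0,"rz":0,"grip":56}
    - {"dx":0,"dy":0,"dz":0,"rx":0,"ry":0,"rz":0,"grip":56}
    - {"dx":0,"dy":0,"dz":0.02,"rx":0,"ry":0,"rz":0,"grip":56}
    - {"dx":0,"dy":0,"dz":0.08,"rx":0,"ry":0,"rz":0,"grip":60}
    - {"dx":0,"dy":0,"dz":0.15,"rx":0,"ry":0,"rz":0,"grip":60}
    - {"dx":0,"dy":0,"dz":0.15,"rx":0,"ry":0,"rz":0,"grip":60}
    - {"dx":-0.01,"dy":-0.176,"dz":0,"rx":0,"ry":0,"rz":0,"grip":60}
    - {"dx":-0.01,"dy":-0.176,"dz":0,"rx":0,"ry":0,"rz":0,"grip":60}
    - {"dx":-0.01,"dy":-0.176,"dz":0,"rx":0,"ry":0,"rz":0,"grip":60}
    - {"dx":0,"dy":0,"dz":0,"rx":0,"ry":0,"rz":0,"grip":60}

```text
time_s: 11.72
position: [0.6364, -0.0767, 0.2129]
ee_rot: [0.0, 0.031, 1.0, -0.001]
ft_force: [1.0, 0.5, 0.3]
width: 0.0599
finger_force: 0.0
```

```bash
sed -i 's/w2.png/w4.png/' m.py; python3 m.py
```

```text
11.7167 [ 0.6364 -0.0767  0.2129] [ 0.0001  0.0306  0.9995 -0.0015] [-0.1184  0.4692  0.1335  1.2346 -0.003  -0.0572] 0.05987978670051224
[ 0.5641 -0.0718  0.3558]
chamber [(0.68, array([ 0.6978, -0.0401, -0.0019])), (0.15, array([ 0.4934, -0.0136,  0.0031]))]
vent_top [(0.88, array([ 0.6887, -0.0423,  0.1815]))]
catch_round_grip [(0.85, array([0.642 , 0.0071, 0.1653]))]
catch_flat_grip [(0.61, array([ 0.6391, -0.0725,  0.1703])), (0.52, array([ 0.5878, -0.2976, -0.0032]))]
gate_handle [(0.9, array([ 0.5539, -0.0926,  0.16  ]))]
gate_hinge [(0.48, array([ 0.6855, -0.0402,  0.1838]))]
wrist top ((0.6708135008811951, -0.038942426443099976), (0.21008706092834473, 0.21981112658977509), 79.3414077758789) 0.14018965952401274
wrist vent 1271 [ 0.6854 -0.045   0.1797] [ 0.6722 -0.055   0.1724] [ 0.7003 -0.0334  0.1819]
wrist handle 1269 [ 0.553  -0.0916  0.184 ] [ 0.544  -0.1008  0.1781] [ 0.5617 -0.0831  0.1865]
wrist tabs_r 1359 [0.639  0.0073 0.1811] [ 0.6328 -0.0059  0.1741] [0.6476 0.0225 0.184 ]
wrist tabs_f 1633 [ 0.6345 -0.0713  0.1815] [ 0.6217 -0.0944  0.174 ] [ 0.6496 -0.0489  0.1842]
top top ((0.6908667087554932, 0.022955942898988724), (0.08364501595497131, 0.17771084606647491), 82.13949584960938) 0.14090364130478827
top tabs_r 123 [0.6385 0.0066 0.182 ] [ 0.6315 -0.007   0.1747] [0.6467 0.0198 0.1864]
```

View pics/w4.png

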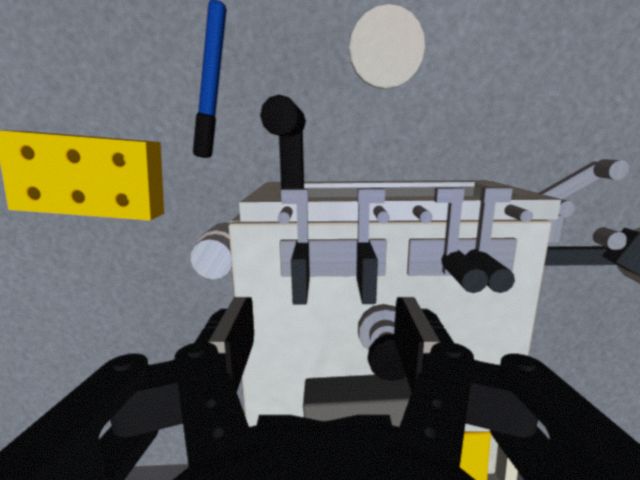

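The round tabs now span 28 mm, so that catch is fully squeezed and still in, at (480,270). The flat tabs are at (300,272) and (368,272). I'll shift +5 mm in y and descend.

Emit:
servo_tool:
  commands:
    - {"dx":-0.005,"dy":0.034,"dz":-0.048,"rx":0,"ry":0,"rz":0,"grip":60}
    - {"dx":0,"dy":0,"dz":-0.048,"rx":0,"ry":0,"rz":0,"grip":60}
    - {"dx":0,"dy":0,"dz":-0.048,"rx":0,"ry":0,"rz":0,"grip":60}
    - {"dx":0,"dy":0,"dz":-0.048,"rx":0,"ry":0,"rz":0,"grip":60}
    - {"dx":0,"dy":0,"dz":-0.048,"rx":0,"ry":0,"rz":0,"grip":60}
    - {"dx":0,"dy":0,"dz":-0.048,"rx":0,"ry":0,"rz":0,"grip":60}
    - {"dx":0,"dy":0,"dz":-0.048,"rx":0,"ry":0,"rz":0,"grip":60}
    - {"dx":0,"dy":0,"dz":-0.048,"rx":0,"ry":0,"rz":0,"grip":60}
    - {"dx":0,"dy":0,"dz":0,"rx":0,"ry":0,"rz":0,"grip":60}
    - {"dx":0,"dy":0,"dz":0,"rx":0,"ry":0,"rz":0,"grip":60}

```text
time_s: 12.95
position: [0.6354, -0.067, 0.1544]
ee_rot: [-0.001, 0.028, 1.0, 0.0]
ft_force: [-0.5, -0.1, 0.5]
width: 0.0596
finger_force: 0.0
```

Emit:
servo_tool:
  commands:
    - {"dx":0,"dy":0,"dz":0,"rx":0,"ry":0,"rz":0,"grip":48}
    - {"dx":0,"dy":0,"dz":0,"rx":0,"ry":0,"rz":0,"grip":40}
    - {"dx":0,"dy":0,"dz":0,"rx":0,"ry":0,"rz":0,"grip":30}
    - {"dx":0,"dy":0,"dz":0,"rx":0,"ry":0,"rz":0,"grip":15}
    - {"dx":0,"dy":0,"dz":0,"rx":0,"ry":0,"rz":0,"grip":10}
    - {"dx":0,"dy":0,"dz":0,"rx":0,"ry":0,"rz":0,"grip":10}
    - {"dx":0,"dy":0,"dz":0,"rx":0,"ry":0,"rz":0,"grip":10}
    - {"dx":0,"dy":0,"dz":0,"rx":0,"ry":0,"rz":0,"grip":10}
    - {"dx":0,"dy":0,"dz":0,"rx":0,"ry":0,"rz":0,"grip":10}
    - {"dx":0,"dy":0,"dz":0,"rx":0,"ry":0,"rz":0,"grip":10}
  squeeze: 40

```text
time_s: 13.78
position: [0.6363, -0.0713, 0.1573]
ee_rot: [0.001, 0.029, 1.0, -0.004]
ft_force: [-2.2, -11.1, 6.9]
width: 0.0255
finger_force: 41.5
```

Emit:
servo_tool:
  commands:
    - {"dx":0,"dy":0,"dz":0,"rx":0,"ry":0,"rz":0,"grip":56}
    - {"dx":0,"dy":0,"dz":0,"rx":0,"ry":0,"rz":0,"grip":56}
    - {"dx":0,"dy":0,"dz":0.02,"rx":0,"ry":0,"rz":0,"grip":56}
    - {"dx":0,"dy":0,"dz":0.08,"rx":0,"ry":0,"rz":0,"grip":56}
    - {"dx":0,"dy":0,"dz":0.15,"rx":0,"ry":0,"rz":0,"grip":56}
    - {"dx":0,"dy":0,"dz":0.15,"rx":0,"ry":0,"rz":0,"grip":56}
    - {"dx":-0.1,"dy":0,"dz":0.02,"rx":0,"ry":0,"rz":0,"grip":56}
    - {"dx":-0.15,"dy":-0.04,"dz":0.02,"rx":0,"ry":0,"rz":0,"grip":56}
    - {"dx":-0.15,"dy":-0.04,"dz":0,"rx":0,"ry":0,"rz":0,"grip":56}
    - {"dx":-0.15,"dy":-0.06,"dz":0,"rx":0,"ry":0,"rz":0,"grip":56}

```text
time_s: 14.62
position: [0.553, -0.087, 0.2216]
ee_rot: [0.001, 0.027, 1.0, 0.0]
ft_force: [-0.1, -0.6, 0.3]
width: 0.0561
finger_force: 0.0
```

```bash
sed -i 's/w4.png/w5.png/' m.py; python3 m.py
```

```text
14.6167 [ 0.553  -0.087   0.2216] [0.0006 0.0275 0.9996 0.0005] [-0.1566  0.323  -0.0736  1.1732  0.0011 -0.1017] 0.05614175296340279
[ 0.4806 -0.0831  0.3645]
chamber []
vent_top []
catch_round_grip []
catch_flat_grip [(0.71, array([ 0.6383, -0.0715,  0.1698]))]
gate_handle [(0.69, array([ 0.552 , -0.0908,  0.1597]))]
gate_hinge []
wrist top ((0.6517098546028137, -0.02757321298122406), (0.22854498028755188, 0.15082183480262756), 69.4063720703125) 0.14008834350403299
wrist handle 852 [ 0.5516 -0.0918  0.1836] [ 0.5437 -0.1009  0.178 ] [ 0.5613 -0.0832  0.1862]
wrist tabs_f 1105 [ 0.6324 -0.0716  0.181 ] [ 0.6216 -0.0859  0.174 ] [ 0.6477 -0.0569  0.1838]
top top ((0.6841291785240173, -0.009445078670978546), (0.1492822915315628, 0.1822582334280014), 82.0409927368164) 0.1409260065658694
top vent 210 [ 0.6847 -0.0426  0.1806] [ 0.6718 -0.0564  0.1744] [ 0.6988 -0.0292  0.1848]
top tabs_r 121 [0.6384 0.0066 0.1822] [ 0.6316 -0.007   0.1745] [0.6459 0.0198 0.1875]
top tabs_f 82 [ 0.6346 -0.0631  0.1819] [ 0.6226 -0.0675  0.1743] [ 0.6487 -0.0589  0.187 ]
```

View pics/w5.png

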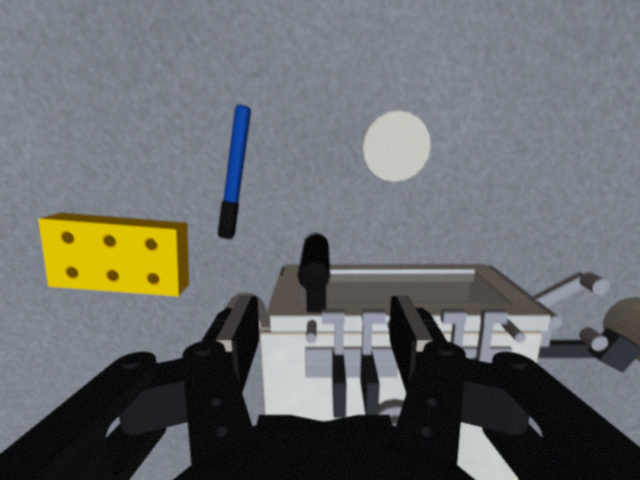

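The flat tabs now span 29 mm, at (340,385) and (370,385), so both catches are in and the gate is still shut. The handle is at (315,245). I'll turn the tool so the fingers close along the handle's direction of travel.

Emit:
servo_tool:
  commands:
    - {"dx":0,"dy":0,"dz":0,"rx":0,"ry":0,"rz":0.117,"grip":44}
    - {"dx":0,"dy":0,"dz":0,"rx":0,"ry":0,"rz":0.117,"grip":44}
    - {"dx":0,"dy":0,"dz":0,"rx":0,"ry":0,"rz":0.117,"grip":44}
    - {"dx":0,"dy":0,"dz":0,"rx":0,"ry":0,"rz":0.117,"grip":44}
    - {"dx":0,"dy":0,"dz":0,"rx":0,"ry":0,"rz":0.117,"grip":44}
    - {"dx":0,"dy":0,"dz":0,"rx":0,"ry":0,"rz":0.117,"grip":44}
    - {"dx":0,"dy":0,"dz":0,"rx":0,"ry":0,"rz":0.117,"grip":44}
    - {"dx":0,"dy":0,"dz":0,"rx":0,"ry":0,"rz":0.117,"grip":44}
    - {"dx":0,"dy":0,"dz":0,"rx":0,"ry":0,"rz":0.117,"grip":44}
    - {"dx":0,"dy":0,"dz":0,"rx":0,"ry":0,"rz":0.117,"grip":44}

```text
time_s: 15.85
position: [0.5542, -0.0876, 0.2208]
ee_rot: [0.0, -0.554, 0.832, 0.0]
ft_force: [-0.3, 0.2, 0.1]
width: 0.0445
finger_force: 0.0
```

```bash
python3 - <<'E'
from h import *
s=status.get_state();print(s["position"],s["joints"])
H=np.array([.622,.0702]);r=np.array([.553,-.0917])-H
f=lambda t:H+np.array([[np.cos(t),np.sin(t)],[-np.sin(t),np.cos(t)]])@r
t=np.linspace(0,1.65,31);P=np.array([f(a) for a in t])
print(np.round(np.diff(P,axis=0)/.15,3).tolist(),P[-1])
E
```

```text
[ 0.55418133 -0.08761571  0.22080243] [-1.56916857e-01  3.26309480e-01 -7.08289650e-02  1.17369716e+00
  2.01998381e-04 -1.33211584e+00]
[[-0.059, 0.027], [-0.057, 0.03], [-0.055, 0.033], [-0.053, 0.036], [-0.051, 0.039], [-0.049, 0.042], [-0.047, 0.044], [-0.044, 0.047], [-0.042, 0.049], [-0.039, 0.052], [-0.036, 0.054], [-0.033, 0.055], [-0.03, 0.057], [-0.027, 0.059], [-0.023, 0.06], [-0.02, 0.061], [-0.017, 0.062], [-0.013, 0.063], [-0.01, 0.064], [-0.006, 0.064], [-0.003, 0.064], [0.001, 0.065], [0.004, 0.064], [0.008, 0.064], [0.012, 0.063], [0.015, 0.063], [0.018, 0.062], [0.022, 0.061], [0.025, 0.059], [0.028, 0.058]] [0.46606689 0.15179336]
```

Emit:
servo_tool:
  commands:
    - {"dx":-0.01,"dy":-0.027,"dz":-0.07,"rx":0,"ry":0,"rz":0,"grip":44}
    - {"dx":0,"dy":0,"dz":-0.07,"rx":0,"ry":0,"rz":0,"grip":44}
    - {"dx":0,"dy":0,"dz":-0.07,"rx":0,"ry":0,"rz":0,"grip":44}
    - {"dx":0,"dy":0,"dz":-0.07,"rx":0,"ry":0,"rz":0,"grip":44}
    - {"dx":0,"dy":0,"dz":-0.07,"rx":0,"ry":0,"rz":0,"grip":44}
    - {"dx":0,"dy":0,"dz":-0.07,"rx":0,"ry":0,"rz":0,"grip":44}
    - {"dx":0,"dy":0,"dz":-0.07,"rx":0,"ry":0,"rz":0,"grip":44}
    - {"dx":0,"dy":0,"dz":0,"rx":0,"ry":0,"rz":0,"grip":44}
    - {"dx":0,"dy":0,"dz":0,"rx":0,"ry":0,"rz":0,"grip":30}
    - {"dx":0,"dy":0,"dz":0,"rx":0,"ry":0,"rz":0,"grip":5}

```text
time_s: 16.68
position: [0.5526, -0.0919, 0.1479]
ee_rot: [0.0, -0.552, 0.834, -0.0]
ft_force: [1.1, 0.5, -1.0]
width: 0.0208
finger_force: 0.0
```

Emit:
servo_tool:
  commands:
    - {"dx":0,"dy":0,"dz":0,"rx":0,"ry":0,"rz":0,"grip":5}
    - {"dx":0,"dy":0,"dz":0,"rx":0,"ry":0,"rz":0,"grip":5}
    - {"dx":0,"dy":0,"dz":0,"rx":0,"ry":0,"rz":0,"grip":5}
    - {"dx":0,"dy":0,"dz":0,"rx":0,"ry":0,"rz":0,"grip":5}
    - {"dx":0,"dy":0,"dz":0,"rx":0,"ry":0,"rz":0,"grip":5}
    - {"dx":0,"dy":0,"dz":0,"rx":0,"ry":0,"rz":0,"grip":5}
    - {"dx":0,"dy":0,"dz":0,"rx":0,"ry":0,"rz":0,"grip":5}
    - {"dx":0,"dy":0,"dz":0,"rx":0,"ry":0,"rz":0,"grip":5}
    - {"dx":0,"dy":0,"dz":0,"rx":0,"ry":0,"rz":0,"grip":5}
    - {"dx":0,"dy":0,"dz":0,"rx":0,"ry":0,"rz":0,"grip":5}

```text
time_s: 17.52
position: [0.5524, -0.0919, 0.1481]
ee_rot: [0.001, -0.552, 0.834, -0.0]
ft_force: [2.0, 2.7, 3.5]
width: 0.0171
finger_force: 39.6
```

The handle is gripped (17 mm opening, 40 N). Swing the first third.

Emit:
servo_tool:
  commands:
    - {"dx":-0.059,"dy":0.027,"dz":0,"rx":0,"ry":0,"rz":-0.0525,"grip":5}
    - {"dx":-0.057,"dy":0.03,"dz":0,"rx":0,"ry":0,"rz":-0.0525,"grip":5}
    - {"dx":-0.055,"dy":0.033,"dz":0,"rx":0,"ry":0,"rz":-0.0525,"grip":5}
    - {"dx":-0.053,"dy":0.036,"dz":0,"rx":0,"ry":0,"rz":-0.0525,"grip":5}
    - {"dx":-0.051,"dy":0.039,"dz":0,"rx":0,"ry":0,"rz":-0.0525,"grip":5}
    - {"dx":-0.049,"dy":0.042,"dz":0,"rx":0,"ry":0,"rz":-0.0525,"grip":5}
    - {"dx":-0.047,"dy":0.044,"dz":0,"rx":0,"ry":0,"rz":-0.0525,"grip":5}
    - {"dx":-0.044,"dy":0.047,"dz":0,"rx":0,"ry":0,"rz":-0.0525,"grip":5}
    - {"dx":-0.042,"dy":0.049,"dz":0,"rx":0,"ry":0,"rz":-0.0525,"grip":5}
    - {"dx":-0.039,"dy":0.052,"dz":0,"rx":0,"ry":0,"rz":-0.0525,"grip":5}

```text
time_s: 18.35
position: [0.475, -0.0344, 0.1481]
ee_rot: [-0.002, -0.302, 0.953, -0.002]
ft_force: [-6.0, -5.8, 11.0]
width: 0.0169
finger_force: 40.4
```

Emit:
servo_tool:
  commands:
    - {"dx":-0.036,"dy":0.054,"dz":0,"rx":0,"ry":0,"rz":-0.0525,"grip":5}
    - {"dx":-0.033,"dy":0.055,"dz":0,"rx":0,"ry":0,"rz":-0.0525,"grip":5}
    - {"dx":-0.03,"dy":0.057,"dz":0,"rx":0,"ry":0,"rz":-0.0525,"grip":5}
    - {"dx":-0.027,"dy":0.059,"dz":0,"rx":0,"ry":0,"rz":-0.0525,"grip":5}
    - {"dx":-0.023,"dy":0.06,"dz":0,"rx":0,"ry":0,"rz":-0.0525,"grip":5}
    - {"dx":-0.02,"dy":0.061,"dz":0,"rx":0,"ry":0,"rz":-0.0525,"grip":5}
    - {"dx":-0.017,"dy":0.062,"dz":0,"rx":0,"ry":0,"rz":-0.0525,"grip":5}
    - {"dx":-0.013,"dy":0.063,"dz":0,"rx":0,"ry":0,"rz":-0.0525,"grip":5}
    - {"dx":-0.01,"dy":0.064,"dz":0,"rx":0,"ry":0,"rz":-0.0525,"grip":5}
    - {"dx":-0.006,"dy":0.064,"dz":0,"rx":0,"ry":0,"rz":-0.0525,"grip":5}

```text
time_s: 19.18
position: [0.4393, 0.0552, 0.148]
ee_rot: [-0.005, -0.032, 0.999, -0.003]
ft_force: [-13.8, -5.2, 19.6]
width: 0.0169
finger_force: 41.5
```

Past the detent. The -x force shows my path is a few mm too near the hinge, so I'll correct it outward on the last third.

Emit:
servo_tool:
  commands:
    - {"dx":-0.02,"dy":0.064,"dz":0,"rx":0,"ry":0,"rz":-0.0525,"grip":5}
    - {"dx":-0.012,"dy":0.065,"dz":0,"rx":0,"ry":0,"rz":-0.0525,"grip":5}
    - {"dx":-0.005,"dy":0.064,"dz":0,"rx":0,"ry":0,"rz":-0.0525,"grip":5}
    - {"dx":0.001,"dy":0.064,"dz":0,"rx":0,"ry":0,"rz":-0.0525,"grip":5}
    - {"dx":0.005,"dy":0.063,"dz":0,"rx":0,"ry":0,"rz":-0.0525,"grip":5}
    - {"dx":0.01,"dy":0.063,"dz":0,"rx":0,"ry":0,"rz":-0.0525,"grip":5}
    - {"dx":0.014,"dy":0.062,"dz":0,"rx":0,"ry":0,"rz":-0.0525,"grip":5}
    - {"dx":0.018,"dy":0.061,"dz":0,"rx":0,"ry":0,"rz":-0.0525,"grip":5}
    - {"dx":0.022,"dy":0.059,"dz":0,"rx":0,"ry":0,"rz":-0.0525,"grip":5}
    - {"dx":0.025,"dy":0.055,"dz":0,"rx":0,"ry":0,"rz":-0.0525,"grip":5}

```text
time_s: 20.02
position: [0.4558, 0.1489, 0.1481]
ee_rot: [0.003, 0.24, 0.971, -0.002]
ft_force: [4.6, -6.5, 3.8]
width: 0.0167
finger_force: 39.7
```

Emit:
servo_tool:
  commands:
    - {"dx":0,"dy":0,"dz":0,"rx":0,"ry":0,"rz":0,"grip":5}
    - {"dx":0,"dy":0,"dz":0,"rx":0,"ry":0,"rz":0,"grip":5}
    - {"dx":0,"dy":0,"dz":0,"rx":0,"ry":0,"rz":0,"grip":5}
    - {"dx":0,"dy":0,"dz":0,"rx":0,"ry":0,"rz":0,"grip":5}
    - {"dx":0,"dy":0,"dz":0,"rx":0,"ry":0,"rz":0,"grip":5}
    - {"dx":0,"dy":0,"dz":0,"rx":0,"ry":0,"rz":0,"grip":5}
    - {"dx":0,"dy":0,"dz":0,"rx":0,"ry":0,"rz":0,"grip":5}
    - {"dx":0,"dy":0,"dz":0,"rx":0,"ry":0,"rz":0,"grip":5}
    - {"dx":0,"dy":0,"dz":0,"rx":0,"ry":0,"rz":0,"grip":5}
    - {"dx":0,"dy":0,"dz":0,"rx":0,"ry":0,"rz":0,"grip":5}

```text
time_s: 20.85
position: [0.4556, 0.1485, 0.1481]
ee_rot: [0.002, 0.239, 0.971, -0.002]
ft_force: [4.2, -5.4, 3.6]
width: 0.0172
finger_force: 39.7
```

```bash
python3 - <<'E'
from h import *
p=get_image("scene"); cv2.imwrite("pics/s2.png",p["image"])
for n in ("gate_handle","gate_hinge"): print(n,[(a["score"],w(p,a["point"])) for a in spot_point(p,n)[:2]])
E
```

```text
gate_handle [(0.82, array([0.45222614, 0.14761356, 0.15979029])), (0.67, array([0.61024098, 0.07088703, 0.15950773]))]
gate_hinge [(0.73, array([0.6114616 , 0.07059513, 0.16072628]))]
```

View pics/s2.png

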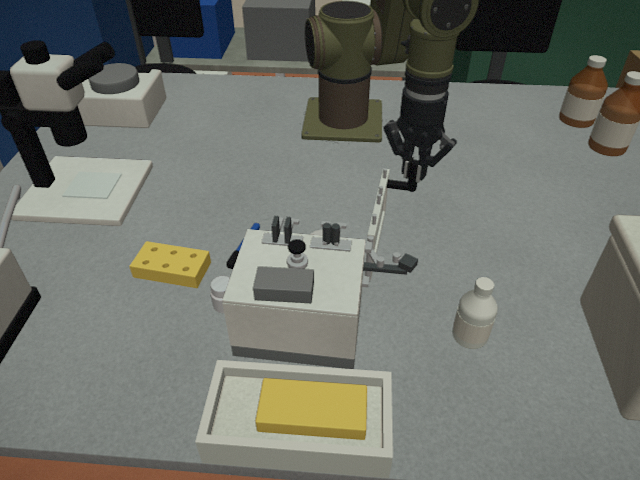

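The gate stands open at (378,215), a little past square by my estimate (about 1.65 rad), with the fingers on the handle at (412,180). Both catches are still squeezed, at (283,228) and (331,233), and the bystanders are where they were.

```bash
python3 -c "
from rig import order; print(order.sign_off())"
```

```text
the job is handed in; nothing more can be done
None
```

I pressed the vent to its stop, squeezed the round catch and then the flat one, swung the gate to about 1.65 rad (my estimate) and handed the job in with the fingers still holding it; sign-off returned no verdict.

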